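# Put the stamps back in the rack in mirrored order

### The job

A left-handed colleague takes over the desk and wants the stamps the other way round: put the four rubber stamps from their ink pads into the grey rack in the reverse order, one to a compartment. The stamp on the leftmost pad goes in the rightmost compartment, its neighbour in the next, and so on to the stamp on the rightmost pad, which goes in the leftmost compartment (left and right as the robot sees them). Stand each upright on its compartment's floor and let go.

Things in the scene. Friction and masses are not known exactly. Their poses are not given: they have to be found in the camera images.
- stamp_slim: The tallest rubber stamp: square wooden foot 38 x 38 mm, 18 mm high, with a slim round black handle, 98 mm high in all; the grip is a cylinder of 24 mm diameter from 72 to 90 mm above the origin. Origin: centre of the underside (printing face); z up. Loose, mass about 50 to 140 g.
- stamp_knob: Rubber stamp all of pale wood with a round foot of 38 mm diameter and a thick round knob, 77 mm high in all; the knob is a cylinder of 35 mm diameter from 50 to 64 mm above the origin. Origin: centre of the underside (printing face); z up. Loose, mass about 50 to 140 g.
- stamp_bar: Rubber stamp of pale wood with an oblong foot, 30 mm (x) by 42 mm (y), and an upright flat bar as handle, 16 mm thick along x and 42 mm long along y from 47 to 73 mm above the origin; 73 mm high in all. Grip it across the 16 mm (along its x). Origin: centre of the underside (printing face); z up. Loose, mass about 50 to 140 g.
- stamp_block: Square self-inking stamp: black housing 38 x 38 mm up to 33 mm, steel middle, black square cap 34 x 34 mm from 53 to 83 mm above the origin with a white square on top; 83 mm high in all. All parts are rigidly joined; its sides lie along its x and y. Origin: centre of the underside (printing face); z up. Loose, mass about 50 to 140 g.
- pad_slim: Fixed ink pad on which the slim tall stamp stands at the start (four alike, 60 mm apart in a straight row, order shuffled): aluminium tin with dark felt, 52 x 52 x 12 mm. Origin: centre of its underside, 8 mm above the table. x across the row, away from the robot; y along the row to the left. The row lies in a wooden rail 70 x 262 mm, end cheeks 24 mm high.
- pad_knob: Fixed ink pad on which the knob stamp stands at the start (four alike, 60 mm apart in a straight row, order shuffled): aluminium tin with dark felt, 52 x 52 x 12 mm. Origin: centre of its underside, 8 mm above the table. x across the row, away from the robot; y along the row to the left. The row lies in a wooden rail 70 x 262 mm, end cheeks 24 mm high.
- pad_bar: Fixed ink pad on which the bar stamp stands at the start (four alike, 60 mm apart in a straight row, order shuffled): aluminium tin with dark felt, 52 x 52 x 12 mm. Origin: centre of its underside, 8 mm above the table. x across the row, away from the robot; y along the row to the left. The row lies in a wooden rail 70 x 262 mm, end cheeks 24 mm high.
- pad_block: Fixed ink pad on which the square self-inking stamp stands at the start (four alike, 60 mm apart in a straight row, order shuffled): aluminium tin with dark felt, 52 x 52 x 12 mm. Origin: centre of its underside, 8 mm above the table. x across the row, away from the robot; y along the row to the left. The row lies in a wooden rail 70 x 262 mm, end cheeks 24 mm high.
- rack: Fixed grey plastic rack, empty at first: 66 (x) by 246 (y) mm, 22 mm high, four open compartments in a row, each 54 x 54 mm inside, walls 6 mm, floor 6 mm above the table. Origin: centre of its underside, on the table. x across the row, away from the robot; y along it to the left. Compartment centres: x = 0, y = +90, +30, -30, -90 mm (left to right).
There are look-alikes about, which are no part of the job. What is shaped like the stamp_block but blue is not meant.

How it is judged:
At the end, for the whole second after the job is handed in: One stamp in each rack compartment, on its floor (underside under 11 mm above the table, within 20 mm of the rack's middle line), upright within 0.15 rad, at rest, their left-to-right order the reverse of that of the pads they came from (x of stamp_slim in the frame of rack between -0.02 and 0.02 m and y of stamp_slim in the frame of rack between -0.115 and 0.115 m and z of stamp_slim in the frame of rack between 0 and 0.011 m and angle between each of stamp_slim, stamp_knob, stamp_bar, stamp_block's own z axis and vertical below 0.15 rad and linear speed of each of stamp_slim, stamp_knob, stamp_bar, stamp_block below 0.03 m/s and angular speed of each of stamp_slim, stamp_knob, stamp_bar, stamp_block below 0.3 rad/s and x of stamp_knob in the frame of rack between -0.02 and 0.02 m and y of stamp_knob in the frame of rack between -0.115 and 0.115 m and z of stamp_knob in the frame of rack between 0 and 0.011 m and x of stamp_bar in the frame of rack between -0.02 and 0.02 m and y of stamp_bar in the frame of rack between -0.115 and 0.115 m and z of stamp_bar in the frame of rack between 0 and 0.011 m and x of stamp_block in the frame of rack between -0.02 and 0.02 m and y of stamp_block in the frame of rack between -0.115 and 0.115 m and z of stamp_block in the frame of rack between 0 and 0.011 m and ((y of pad_slim in the frame of pad_knob above 0 m and ((y of stamp_knob in the frame of rack above -0.06 m and y of stamp_slim in the frame of rack below -0.06 m) or (y of stamp_knob in the frame of rack above 0 m and y of stamp_slim in the frame of rack below 0 m) or (y of stamp_knob in the frame of rack above 0.06 m and y of stamp_slim in the frame of rack below 0.06 m))) or (y of pad_slim in the frame of pad_knob below 0 m and ((y of stamp_slim in the frame of rack above -0.06 m and y of stamp_knob in the frame of rack below -0.06 m) or (y of stamp_slim in the frame of rack above 0 m and y of stamp_knob in the frame of rack below 0 m) or (y of stamp_slim in the frame of rack above 0.06 m and y of stamp_knob in the frame of rack below 0.06 m)))) and ((y of pad_slim in the frame of pad_bar above 0 m and ((y of stamp_bar in the frame of rack above -0.06 m and y of stamp_slim in the frame of rack below -0.06 m) or (y of stamp_bar in the frame of rack above 0 m and y of stamp_slim in the frame of rack below 0 m) or (y of stamp_bar in the frame of rack above 0.06 m and y of stamp_slim in the frame of rack below 0.06 m))) or (y of pad_slim in the frame of pad_bar below 0 m and ((y of stamp_slim in the frame of rack above -0.06 m and y of stamp_bar in the frame of rack below -0.06 m) or (y of stamp_slim in the frame of rack above 0 m and y of stamp_bar in the frame of rack below 0 m) or (y of stamp_slim in the frame of rack above 0.06 m and y of stamp_bar in the frame of rack below 0.06 m)))) and ((y of pad_slim in the frame of pad_block above 0 m and ((y of stamp_block in the frame of rack above -0.06 m and y of stamp_slim in the frame of rack below -0.06 m) or (y of stamp_block in the frame of rack above 0 m and y of stamp_slim in the frame of rack below 0 m) or (y of stamp_block in the frame of rack above 0.06 m and y of stamp_slim in the frame of rack below 0.06 m))) or (y of pad_slim in the frame of pad_block below 0 m and ((y of stamp_slim in the frame of rack above -0.06 m and y of stamp_block in the frame of rack below -0.06 m) or (y of stamp_slim in the frame of rack above 0 m and y of stamp_block in the frame of rack below 0 m) or (y of stamp_slim in the frame of rack above 0.06 m and y of stamp_block in the frame of rack below 0.06 m)))) and ((y of pad_knob in the frame of pad_bar above 0 m and ((y of stamp_bar in the frame of rack above -0.06 m and y of stamp_knob in the frame of rack below -0.06 m) or (y of stamp_bar in the frame of rack above 0 m and y of stamp_knob in the frame of rack below 0 m) or (y of stamp_bar in the frame of rack above 0.06 m and y of stamp_knob in the frame of rack below 0.06 m))) or (y of pad_knob in the frame of pad_bar below 0 m and ((y of stamp_knob in the frame of rack above -0.06 m and y of stamp_bar in the frame of rack below -0.06 m) or (y of stamp_knob in the frame of rack above 0 m and y of stamp_bar in the frame of rack below 0 m) or (y of stamp_knob in the frame of rack above 0.06 m and y of stamp_bar in the frame of rack below 0.06 m)))) and ((y of pad_knob in the frame of pad_block above 0 m and ((y of stamp_block in the frame of rack above -0.06 m and y of stamp_knob in the frame of rack below -0.06 m) or (y of stamp_block in the frame of rack above 0 m and y of stamp_knob in the frame of rack below 0 m) or (y of stamp_block in the frame of rack above 0.06 m and y of stamp_knob in the frame of rack below 0.06 m))) or (y of pad_knob in the frame of pad_block below 0 m and ((y of stamp_knob in the frame of rack above -0.06 m and y of stamp_block in the frame of rack below -0.06 m) or (y of stamp_knob in the frame of rack above 0 m and y of stamp_block in the frame of rack below 0 m) or (y of stamp_knob in the frame of rack above 0.06 m and y of stamp_block in the frame of rack below 0.06 m)))) and ((y of pad_bar in the frame of pad_block above 0 m and ((y of stamp_block in the frame of rack above -0.06 m and y of stamp_bar in the frame of rack below -0.06 m) or (y of stamp_block in the frame of rack above 0 m and y of stamp_bar in the frame of rack below 0 m) or (y of stamp_block in the frame of rack above 0.06 m and y of stamp_bar in the frame of rack below 0.06 m))) or (y of pad_bar in the frame of pad_block below 0 m and ((y of stamp_bar in the frame of rack above -0.06 m and y of stamp_block in the frame of rack below -0.06 m) or (y of stamp_bar in the frame of rack above 0 m and y of stamp_block in the frame of rack below 0 m) or (y of stamp_bar in the frame of rack above 0.06 m and y of stamp_block in the frame of rack below 0.06 m))))); the robot touches nothing.
It also fails if it takes over 115 s, if anything falls off the work surface, if the arm or the gripper's body presses on something with over 40 N, if the wrist force passes 120 N, or if a joint passes its speed limit or range.

### The arm

A 6-joint arm with a two-finger parallel gripper is mounted at the origin on a cart in front of the work surface, level with it; the furniture and walls round the work are solid. World frame = base frame: x ahead of the robot, y to its left, z up, the work surface at z = 0. Lengths are in m, angles in rad, forces in N, time in s.
With the tool pointing down it reaches from about 0.25 to 0.775 m from the base axis. Payload 4 kg.
Tool frame: the origin (TCP) lies on the centre line of the jaws, within the pads' length; the fingertips stand 25 mm ahead of it and the grasp point (between the pads) lies 6 mm ahead of it; z points along the fingers, y is the line along which they close (so a half turn about z gives the same grasp; the last joint's range is limited). The gripper opens to 94 mm and grips with 3 to 60 N. Pads are 16 mm wide; open, the fingers measure 119 mm over their backs; the gripper's body (75 mm by 177 mm) begins 78 mm behind the grasp point.
Start: joints at [1.179, 0.087, 1.371, -0, 1.684, -0.103], TCP at [0.157, 0.527, 0.231] pointing down, gripper open.
Joint ranges: [-3.1, 3.1], [-0.76, 2.03], [0.27, 2.55], [-1.08, 4.22], [0.17, 2.65], [-2.57, 2.57]. Speed limits (rad/s): [2.79, 2.79, 3.14, 3.14, 3.14, 3.14].

### API

Orientations are given as [roll, pitch, yaw] about the fixed x, y, z axes, in that order (R = Rz(yaw) Ry(pitch) Rx(roll)).
In Python, from bench import robot, imaging gives the robot as it stands. The module is installed in compiled form; this text tells all that it offers.
- The arm moves only by the tool drive_tool, never from a script. Its argument "series" is a list of rows, each a list of 3 entries, a list of its own where there are three numbers: the finger opening in m, from 0 to 0.094, then the shift along the tool's x, y, z in m, then the turn, a rotation vector about the tool's x, y, z in rad. A call has 1 to 5 rows; each row is the pose to reach, as a shift and turn from the pose commanded when the call began, along the tool's axes at that moment; what a row does not reach only later rows make up. A row lasts 1/8 s, in which the tool goes at most 62.5 mm and 10.7 degrees, less where a joint would pass 70% of its speed; a pose out of reach is approached as far as the arm can. A call with a gripper value outside its range is refused whole. The fingers move at their own pace and stop on an object; the grip force is fixed at half the most. Time passes only in rows, so rows that repeat a pose let the fingers close. It gives the time, the measured TCP pose, the force, the opening and the grip force at its end, in the units of the state.
- robot.get_obs(): the state, without advancing time (a new reading comes with each control period).
- imaging.snapshot(name): name is "side" or "top"; returns the picture (480x640x3 uint8, red, green, blue); there is no depth.
- imaging.get_calibration(name): a dict with "intrinsics" (3x3 intrinsics, pixels), "k1" (the pictures are not rectified: a ray, as slopes to the right and down, at radius r is drawn at 1 + k1 r^2 times it, then the intrinsics apply), "position" and "rotation" of the camera in the world. Camera axes: x right, y up, looking along -z (the intrinsics and any distortion apply to the point x, -y, -z); pixel columns grow to the right and rows downward; lengths in m; the calibration is good to about 2 mm. A picture is of the moment at which its call begins. get_calibration takes no time and is no camera call.
- robot.close_job(): hands the job in; it is judged then, once.
The state is a dict: "time": time; "joint_positions": joint angles; "qvel": joint speeds; "joint_torque": joint torques, N m; "tool_pos": TCP position; "ee_rot": TCP orientation; "wrist_force": force on the tool from outside, world axes, zero at the start; "wrist_torque": the same for the moment, N m; "width": finger opening in m; "finger_force": force on a finger pad.
Only numpy, scipy, OpenCV 4.12 (cv2) and the standard library are available. Lean on these libraries where they do the work, as an engineer would, in place of code of your own. Each camera call takes 0.05 s, during which the arm holds its last target. There are 200 camera calls.

## Working session

There is one attempt and no reset: what is moved stays moved. The work goes in short steps, Python scripts to look and compute and a tool call to move; the robot and the scene stay as the last step left them, time stands still between calls to the robot, and variables do not carry over. Pictures are saved under pics/ and viewed, at most 14 in all, crops included, and the job is handed in when it is done.

Besides the shell and the picture viewer there is one more tool, called after "Request:" by a JSON object that holds its "method" and its "body". drive_tool: Moves the arm, as the interface text tells. Its arguments: {"type":"object","properties":{"series":{"type":"array"}},"required":["series"]}

```bash
mkdir -p pics; python3 - <<'E'
from bench import robot, imaging
import cv2
o=robot.get_obs(); print({k:o[k] for k in('time','tool_pos','ee_rot','wrist_force','width')})
for n in('side','top'):
    cv2.imwrite(f'pics/{n}0.png',imaging.snapshot(n)[:,:,::-1]); c=imaging.get_calibration(n); print(n,c)
E
```

```text
{'time': 0.0, 'tool_pos': array([0.15645544, 0.52677354, 0.22931248]), 'ee_rot': array([-3.13943697e+00, -1.93576837e-04,  2.85281674e+00]), 'wrist_force': array([ 0.53513149, -0.31876073,  1.23299249]), 'width': 0.09392630690144542}
side {'intrinsics': array([[518.17246396,   0.        , 316.3727784 ],
       [  0.        , 518.17246396, 238.57653033],
       [  0.        ,   0.        ,   1.        ]]), 'k1': -0.07940231242940887, 'position': array([ 0.32978722, -1.0164399 ,  0.55307676]), 'rotation': array([ 1.09984396,  0.00767672, -0.15657107])}
top {'intrinsics': array([[463.12772269,   0.        , 313.54785248],
       [  0.        , 463.12772269, 238.406859  ],
       [  0.        ,   0.        ,   1.        ]]), 'k1': 0.03910851591321563, 'position': array([ 0.33720374, -0.04368609,  0.93677316]), 'rotation': array([ 0.13266381, -0.01129085, -1.58703231])}
```

View pics/top0.png

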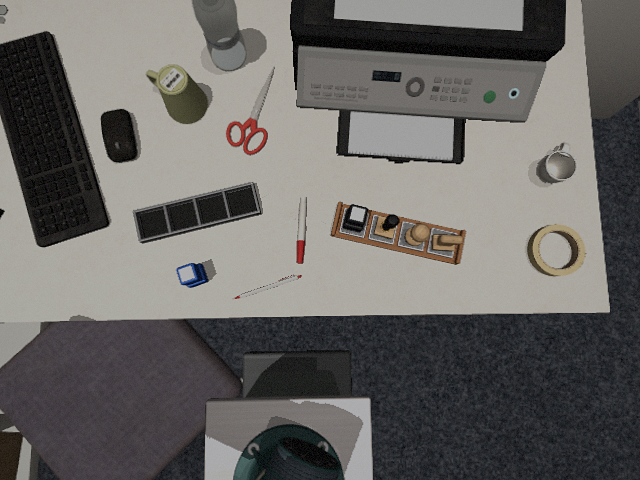

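View pics/side0.png

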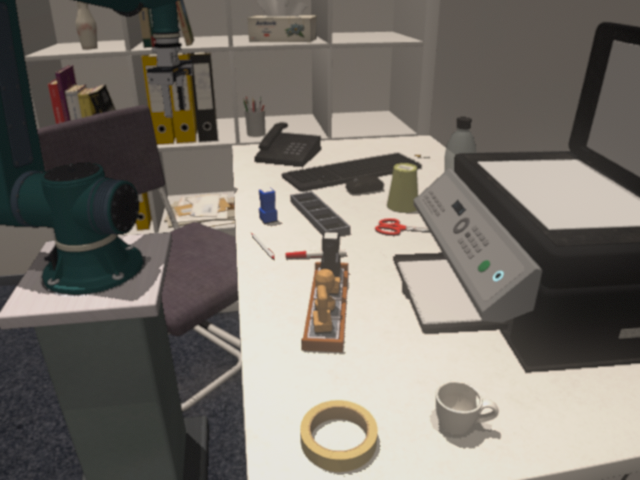

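The scene is clear. From left to right on the pads: block (345,217), slim (390,222), knob (418,233), bar (448,240). The rack is at about (198,212), and the blue decoy is at (190,273). I'll measure next.

```bash
cat > h.py <<'E'
import numpy as np, cv2
from scipy.spatial.transform import Rotation as Ro
from bench import robot, imaging
def cast(n,uv,z):
    c=imaging.get_calibration(n); K=c['intrinsics']
    d=(np.asarray(uv,float)-K[:2,2])/K[0,0]; s=d.copy()
    for _ in range(20): s=d/(1+c['k1']*(s@s))
    r=Ro.from_euler('xyz',c['rotation']).as_matrix()@[s[0],-s[1],-1]; p=c['position']
    return p+r*(z-p[2])/r[2]
def proj(n,P):
    c=imaging.get_calibration(n); K=c['intrinsics']
    q=Ro.from_euler('xyz',c['rotation']).as_matrix().T@(np.asarray(P)-c['position'])
    s=np.array([q[0],-q[1]])/-q[2]; return K[:2,2]+K[0,0]*s*(1+c['k1']*(s@s))
def delta(xyz,yaw=None):
    o=robot.get_obs(); R=Ro.from_euler('xyz',o['ee_rot'])
    t=R if yaw is None else Ro.from_euler('xyz',[np.pi,0,yaw])
    return np.round(R.inv().apply(np.array(xyz)-o['tool_pos']),4), np.round((R.inv()*t).as_rotvec(),3)
E
python3 - <<'E'
from h import *
im=cv2.imread('pics/top0.png'); hsv=cv2.cvtColor(im,cv2.COLOR_BGR2HSV)
g=cv2.cvtColor(im,cv2.COLOR_BGR2GRAY)
def big(m,x0,y0,x1,y1):
    z=np.zeros_like(m); z[y0:y1,x0:x1]=m[y0:y1,x0:x1]
    return max(cv2.findContours(z,cv2.RETR_EXTERNAL,cv2.CHAIN_APPROX_NONE)[0],key=cv2.contourArea)
def row(name,c,z):
    b=cv2.boxPoints(cv2.minAreaRect(c)); w=np.array([cast('top',p,z) for p in b])
    e=w-np.roll(w,-1,0); L=np.linalg.norm(e,axis=1); l=e[np.argmax(L)]; l=l*np.sign(l[1])
    print(name,b.round(0).tolist(),'c',w.mean(0).round(4),'L',L.round(3),'yaw',np.arctan2(-l[0],l[1]).round(3))
row('rack',big((g<135).astype(np.uint8)*255,125,175,270,250),.022)
row('rail',big(((hsv[...,1]>70)&(hsv[...,0]<25)).astype(np.uint8)*255,322,190,475,270),.015)
print('tops')
cv2.imwrite('pics/top0c.png',cv2.resize(im[190:275,320:480],None,fx=5,fy=5,interpolation=cv2.INTER_CUBIC))
E
```

```text
rack [[131.0, 210.0], [256.0, 180.0], [264.0, 214.0], [139.0, 244.0]] c [0.5158 0.1738 0.022 ] L [0.255 0.071 0.252 0.07 ] yaw 0.235
rail [[330.0, 236.0], [338.0, 201.0], [466.0, 231.0], [458.0, 265.0]] c [ 0.4688 -0.2258  0.015 ] L [0.072 0.265 0.072 0.262] yaw -0.243
tops
```

View pics/top0c.png

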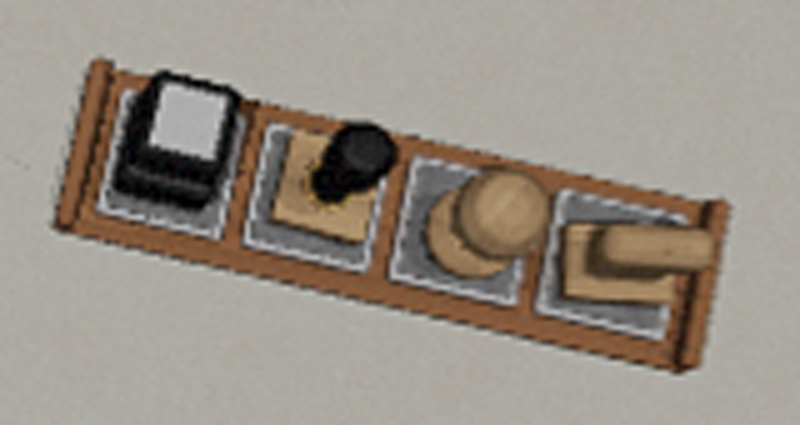

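The crop shows the tops, at full-image px: block white (357.8,213.6), slim (393.2,220), knob (421.4,232.4), bar (451.6,239.4). The bar is turned about 0.17 rad relative to the row.

```bash
python3 - <<'E'
from h import *
c=np.array([.4688,-.2258]);a=-.243;A=np.array([[np.cos(a),np.sin(a)],[-np.sin(a),np.cos(a)]])
for n,uv,z in(('block',(357.8,213.6),.103),('slim',(393.2,220),.118),('knob',(421.4,232.4),.086),('bar',(451.6,239.4),.093)):
    p=cast('top',uv,z); print(n,p.round(4),'in rail',(A@(p[:2]-c)).round(4),'side px',proj('side',p).round(0))
r=Ro.from_euler('z',.235)
for y in(.09,.03,-.03,-.09): print('comp',(r.apply([0,y,0])+[.5158,.1738,0]).round(4))
print(delta([.47,-.14,.25],np.pi/2-.243))
im=cv2.imread('pics/side0.png'); cv2.imwrite('pics/side0c.png',cv2.resize(im[220:360,280:380],None,fx=4,fy=4,interpolation=cv2.INTER_CUBIC))
E
```

```text
block [ 0.4929 -0.1367  0.103 ] in rail [0.002  0.0923] side px [331. 236.]
slim [ 0.4775 -0.1982  0.118 ] in rail [0.0018 0.0289] side px [328. 244.]
knob [ 0.4589 -0.2557  0.086 ] in rail [-0.0024 -0.0314] side px [324. 277.]
bar [ 0.4441 -0.3087  0.093 ] in rail [-0.0041 -0.0864] side px [320. 290.]
comp [0.4948 0.2613 0.    ]
comp [0.5088 0.203  0.    ]
comp [0.5228 0.1446 0.    ]
comp [0.5368 0.0863 0.    ]
(array([-0.4904, -0.5499, -0.0196]), array([-2.000e-03,  1.000e-03,  1.525e+00]))
```

View pics/side0c.png

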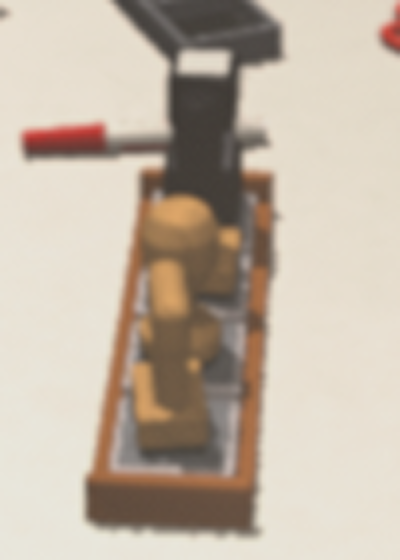

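Both views agree within a few mm: the side projections land on the block at (331,236) and the bar at (320,290). Now moving.

Request:
{"method": "drive_tool", "body": {"series": [[0.094,[-0.49,-0.55,-0.02],[0,0,1.525]],[0.094,[-0.49,-0.55,-0.02],[0,0,1.525]],[0.094,[-0.49,-0.55,-0.02],[0,0,1.525]],[0.094,[-0.49,-0.55,-0.02],[0,0,1.525]],[0.094,[-0.49,-0.55,-0.02],[0,0,1.525]]]}}

```text
time: 0.72
tool_pos: [0.2896, 0.2426, 0.2386]
ee_rot: [3.141, 0.0, 1.91]
wrist_force: [1.6, -0.2, 0.1]
width: 0.094
finger_force: 0.0
```

```bash
python3 - <<'E'
from h import *
print(robot.get_obs()['time'],delta([.493,-.137,.25],np.pi/2-.235))
E
```

```text
0.725 (array([-0.4256,  0.0656, -0.0113]), array([0.   , 0.   , 0.574]))
```

Request:
{"method": "drive_tool", "body": {"series": [[0.094,[-0.425,0.065,-0.011],[0,0,0.574]],[0.094,[-0.425,0.065,-0.011],[0,0,0.574]],[0.094,[-0.425,0.065,-0.011],[0,0,0.574]],[0.094,[-0.425,0.065,-0.011],[0,0,0.574]],[0.094,[-0.425,0.065,-0.011],[0,0,0.574]]]}}

```text
time: 1.35
tool_pos: [0.4386, -0.0323, 0.2467]
ee_rot: [3.142, -0.001, 1.341]
wrist_force: [-0.0, -0.1, -0.3]
width: 0.0941
finger_force: 0.0
```

```bash
python3 - <<'E'
from h import *
print(delta([.493,-.137,.25],np.pi/2-.235))
E
```

```text
(array([-0.0896,  0.0769, -0.0033]), array([ 0.   , -0.001,  0.005]))
```

Request:
{"method": "drive_tool", "body": {"series": [[0.094,[-0.045,0.038,0],[0,0,0.005]],[0.094,[-0.09,0.077,0],[0,0,0.005]],[0.094,[-0.09,0.077,0.02],[0,0,0.005]],[0.094,[-0.09,0.077,0.05],[0,0,0.005]],[0.094,[-0.09,0.077,0.05],[0,0,0.005]]]}}

```text
time: 1.98
tool_pos: [0.4909, -0.1349, 0.1936]
ee_rot: [-3.134, -0.001, 1.336]
wrist_force: [-0.6, 0.7, -0.3]
width: 0.0943
finger_force: 0.0
```

```bash
python3 - <<'E'
from h import *
print(delta([.493,-.137,.094],np.pi/2-.235))
a=imaging.snapshot('top')[150:290,290:490,::-1]; b=imaging.snapshot('side')[170:350,240:440,::-1]
f=lambda x:cv2.resize(x,(400,int(x.shape[0]*2)))
a=f(a);b=f(b); cv2.imwrite('pics/c1.png',np.hstack([np.pad(a,((0,b.shape[0]-a.shape[0]),(0,0),(0,0))),b]))
E
```

```text
(array([-0.0016,  0.0032,  0.0996]), array([-0.007, -0.001,  0.   ]))
```

View pics/c1.png

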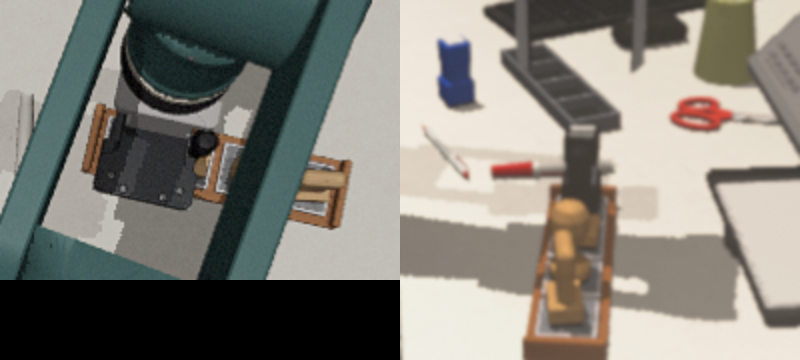

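The fingers (side crop x 522 and 638) straddle the block cap at 582. Next: descend and grip.

Request:
{"method": "drive_tool", "body": {"series": [[0.094,[-0.001,0.002,0.04],[0,0,0]],[0.094,[-0.001,0.002,0.08],[0,0,0]],[0.094,[-0.001,0.002,0.1],[0,0,0]],[0.0,[-0.001,0.002,0.1],[0,0,0]],[0.0,[-0.001,0.002,0.1],[0,0,0]]]}}

```text
time: 2.7
tool_pos: [0.4957, -0.1372, 0.0992]
ee_rot: [3.138, 0.0, 1.337]
wrist_force: [-0.3, 0.8, 1.2]
width: 0.0775
finger_force: 0.0
```

Request:
{"method": "drive_tool", "body": {"series": [[0.0,[0,0,0],[0,0,0]],[0.0,[0,0,0],[0,0,0]],[0.0,[0,0,0],[0,0,0]]]}}

```text
time: 3.08
tool_pos: [0.4946, -0.1369, 0.0975]
ee_rot: [3.141, 0.0, 1.336]
wrist_force: [0.8, -0.4, 0.5]
width: 0.0475
finger_force: 0.0
```

Request:
{"method": "drive_tool", "body": {"series": [[0.0,[0,0,0],[0,0,0]],[0.0,[0,0,0],[0,0,0]],[0.0,[0,0,0],[0,0,0]],[0.0,[0,0,0],[0,0,0]]]}}

```text
time: 3.58
tool_pos: [0.4943, -0.1368, 0.097]
ee_rot: [-3.141, -0.0, 1.336]
wrist_force: [-1.0, -0.1, 0.7]
width: 0.0336
finger_force: 29.9
```

Request:
{"method": "drive_tool", "body": {"series": [[0.0,[0,0,-0.02],[0,0,0]],[0.0,[0,0,-0.06],[0,0,0]],[0.0,[0,0,-0.11],[0,0,0]],[0.0,[0,0,-0.14],[0,0,0]],[0.0,[0,0,-0.14],[0,0,0]]]}}

```text
time: 4.2
tool_pos: [0.4957, -0.1373, 0.2397]
ee_rot: [3.136, 0.001, 1.336]
wrist_force: [0.3, 0.7, -1.6]
width: 0.0338
finger_force: 29.9
```

```bash
python3 - <<'E'
from h import *
print(delta([.537,.086,.235],np.pi/2+.235))
E
```

```text
(array([ 0.2268, -0.0117,  0.0044]), array([ 0.006,  0.002, -0.469]))
```

Request:
{"method": "drive_tool", "body": {"series": [[0.0,[0.04,-0.002,0.005],[0,0,-0.1]],[0.0,[0.1,-0.005,0.005],[0,0,-0.25]],[0.0,[0.16,-0.008,0.005],[0,0,-0.4]],[0.0,[0.205,-0.011,0.005],[0,0,-0.469]],[0.0,[0.227,-0.012,0.005],[0,0,-0.469]]]}}

```text
time: 4.82
tool_pos: [0.5344, 0.0892, 0.2287]
ee_rot: [-3.137, -0.001, 1.809]
wrist_force: [-0.2, -0.6, -0.7]
width: 0.034
finger_force: 29.9
```

Request:
{"method": "drive_tool", "body": {"series": [[0.0,[0,0,0.03],[0,0,0]],[0.0,[0,0,0.07],[0,0,0]],[0.0,[0,0,0.09],[0,0,0]],[0.0,[0,0,0.09],[0,0,0]]]}}

```text
time: 5.32
tool_pos: [0.5327, 0.0866, 0.1371]
ee_rot: [-3.133, -0.002, 1.805]
wrist_force: [-0.0, -0.5, -1.3]
width: 0.0342
finger_force: 29.9
```

```bash
python3 - <<'E'
from h import *
print(delta([.537,.086,.083],np.pi/2+.235))
a=imaging.snapshot('top')[150:290,120:320,::-1]; b=imaging.snapshot('side')[150:270,230:430,::-1]
f=lambda x:cv2.resize(x,(400,int(x.shape[0]*2)))
a=f(a);b=f(b); cv2.imwrite('pics/c2.png',np.hstack([a,np.pad(b,((0,a.shape[0]-b.shape[0]),(0,0),(0,0)))]))
E
```

```text
(array([-0.0017,  0.0046,  0.0541]), array([-0.009, -0.002, -0.   ]))
```

View pics/c2.png

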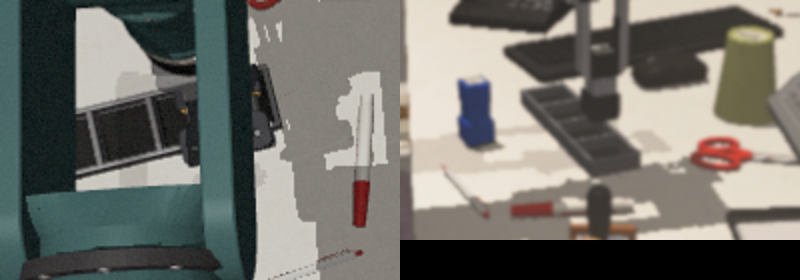

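The block hangs above the right end of the rack in both views (side crop foot (600,112)). Lowering.

Request:
{"method": "drive_tool", "body": {"series": [[0.0,[-0.001,0.003,0.02],[0,0,0]],[0.0,[-0.001,0.003,0.035],[0,0,0]],[0.0,[-0.001,0.003,0.045],[0,0,0]],[0.0,[-0.001,0.003,0.05],[0,0,0]],[0.0,[-0.001,0.003,0.05],[0,0,0]]]}}

```text
time: 6.05
tool_pos: [0.5385, 0.0865, 0.0919]
ee_rot: [-3.141, -0.0, 1.805]
wrist_force: [0.2, 1.1, -0.2]
width: 0.0342
finger_force: 29.9
```

Request:
{"method": "drive_tool", "body": {"series": [[0.0,[0,0,0.002],[0,0,0]],[0.0,[0,0,0.003],[0,0,0]],[0.0,[0,0,0.003],[0,0,0]]]}}

```text
time: 6.42
tool_pos: [0.5387, 0.0865, 0.0891]
ee_rot: [3.141, 0.0, 1.805]
wrist_force: [0.2, 0.6, -1.6]
width: 0.0338
finger_force: 29.9
```

Request:
{"method": "drive_tool", "body": {"series": [[0.0,[0,0,0.002],[0,0,0]],[0.0,[0,0,0.004],[0,0,0]],[0.0,[0,0,0.005],[0,0,0]],[0.0,[0,0,0.005],[0,0,0]]]}}

```text
time: 6.92
tool_pos: [0.5385, 0.0865, 0.0838]
ee_rot: [-3.141, -0.0, 1.805]
wrist_force: [-0.6, -0.6, -0.6]
width: 0.034
finger_force: 29.9
```

Request:
{"method": "drive_tool", "body": {"series": [[0.0,[0,0,0.001],[0,0,0]],[0.0,[0,0,0.001],[0,0,0]]]}}

```text
time: 7.18
tool_pos: [0.5387, 0.0865, 0.083]
ee_rot: [3.141, -0.0, 1.805]
wrist_force: [-0.6, -0.6, -1.8]
width: 0.0341
finger_force: 29.9
```

Request:
{"method": "drive_tool", "body": {"series": [[0.07,[0,0,0],[0,0,0]],[0.07,[0,0,0],[0,0,0]],[0.07,[0,0,0],[0,0,0]],[0.07,[0,0,0],[0,0,0]],[0.07,[0,0,0],[0,0,0]]]}}

```text
time: 7.8
tool_pos: [0.5386, 0.0865, 0.083]
ee_rot: [3.141, -0.0, 1.805]
wrist_force: [0.4, 0.4, -0.6]
width: 0.07
finger_force: 0.0
```

Request:
{"method": "drive_tool", "body": {"series": [[0.07,[0,0,-0.03],[0,0,0]],[0.094,[0,0,-0.08],[0,0,0]],[0.094,[0,0,-0.12],[0,0,0]],[0.094,[0,0,-0.14],[0,0,0]],[0.094,[0,0,-0.14],[0,0,0]]]}}

```text
time: 8.43
tool_pos: [0.5396, 0.0865, 0.2252]
ee_rot: [3.137, 0.001, 1.805]
wrist_force: [-0.6, -0.8, -0.0]
width: 0.0942
finger_force: 0.0
```

```bash
python3 - <<'E'
from h import *
print(delta([.4775,-.198,.23],np.pi/2-.235))
E
```

```text
(array([-0.2623, -0.1265, -0.0052]), array([ 0.005, -0.   ,  0.47 ]))
```

Request:
{"method": "drive_tool", "body": {"series": [[0.094,[-0.052,-0.025,-0.005],[0,0,0.1]],[0.094,[-0.104,-0.05,-0.005],[0,0,0.2]],[0.094,[-0.157,-0.076,-0.005],[0,0,0.3]],[0.094,[-0.21,-0.101,-0.005],[0,0,0.4]],[0.094,[-0.262,-0.126,-0.005],[0,0,0.47]]]}}

```text
time: 9.05
tool_pos: [0.4757, -0.199, 0.2259]
ee_rot: [-3.139, -0.001, 1.333]
wrist_force: [0.5, -0.3, -0.6]
width: 0.0941
finger_force: 0.0
```

Request:
{"method": "drive_tool", "body": {"series": [[0.094,[0,0,0.02],[0,0,0]],[0.094,[0,0,0.05],[0,0,0]],[0.094,[0,0,0.07],[0,0,0]],[0.094,[0,0,0.07],[0,0,0]]]}}

```text
time: 9.55
tool_pos: [0.475, -0.1967, 0.1542]
ee_rot: [-3.135, -0.002, 1.335]
wrist_force: [-1.0, 0.2, 0.0]
width: 0.0941
finger_force: 0.0
```

```bash
python3 - <<'E'
from h import *
print(delta([.4775,-.198,.107],np.pi/2-.235))
a=imaging.snapshot('top')[150:290,120:520,::-1]; b=imaging.snapshot('side')[150:350,230:430,::-1]
f=lambda x:cv2.resize(x,None,fx=2,fy=2)
cv2.imwrite('pics/c3.png',f(np.hstack([np.pad(a[:,:200],((0,60),(0,0),(0,0))),b])))
E
```

```text
(array([-0.0008,  0.0031,  0.0472]), array([-0.007, -0.002, -0.001]))
```

View pics/c3.png

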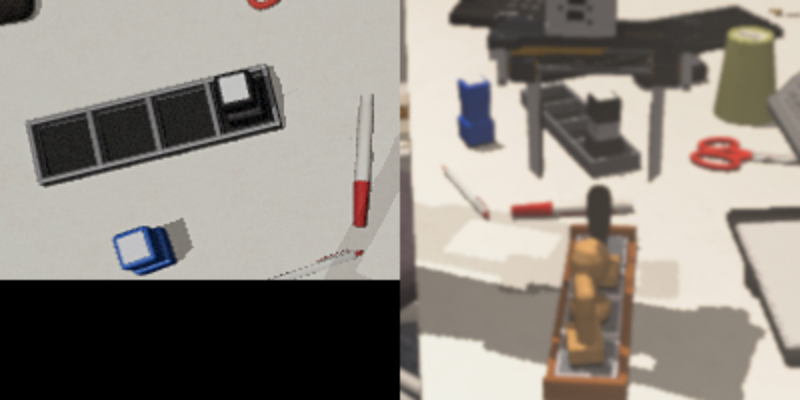

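The block stands in the rightmost compartment (white at full px 237.5,193.5). The fingers (536/655 in the crop) straddle the slim handle (598).

Request:
{"method": "drive_tool", "body": {"series": [[0.094,[-0.001,0.002,0.02],[0,0,0]],[0.094,[-0.001,0.002,0.045],[0,0,0]],[0.0,[-0.001,0.002,0.049],[0,0,0]],[0.0,[-0.001,0.002,0.049],[0,0,0]],[0.0,[-0.001,0.002,0.049],[0,0,0]]]}}

```text
time: 10.28
tool_pos: [0.4795, -0.1995, 0.1105]
ee_rot: [3.139, 0.001, 1.335]
wrist_force: [-0.3, 0.2, 1.1]
width: 0.0671
finger_force: 0.0
```

Request:
{"method": "drive_tool", "body": {"series": [[0.0,[0,0,0],[0,0,0]],[0.0,[0,0,0],[0,0,0]],[0.0,[0,0,0],[0,0,0]],[0.0,[0,0,0],[0,0,0]],[0.0,[0,0,0],[0,0,0]]]}}

```text
time: 10.9
tool_pos: [0.4786, -0.1991, 0.1089]
ee_rot: [3.142, -0.0, 1.335]
wrist_force: [0.5, 0.3, -0.6]
width: 0.023
finger_force: 30.0
```

Request:
{"method": "drive_tool", "body": {"series": [[0.0,[0,0,0],[0,0,0]],[0.0,[0,0,0],[0,0,0]]]}}

```text
time: 11.15
tool_pos: [0.4786, -0.1991, 0.1089]
ee_rot: [-3.142, -0.0, 1.335]
wrist_force: [-0.0, 0.9, 0.6]
width: 0.0233
finger_force: 30.0
```

```bash
python3 - <<'E'
from h import *
p=cast('top',(237.5,193.5),.089); print(p, Ro.from_euler('z',-.235).apply(p-[.5158,.1738,0]))
E
```

```text
[0.53674013 0.08534819 0.089     ] [-0.00023081 -0.09089642  0.089     ]
```

Request:
{"method": "drive_tool", "body": {"series": [[0.0,[0,0,-0.02],[0,0,0]],[0.0,[0,0,-0.06],[0,0,0]],[0.0,[0,0,-0.11],[0,0,0]],[0.0,[0,0,-0.14],[0,0,0]],[0.0,[0,0,-0.14],[0,0,0]]]}}

```text
time: 11.78
tool_pos: [0.4798, -0.1997, 0.2518]
ee_rot: [3.136, 0.001, 1.335]
wrist_force: [-0.9, -0.1, 0.3]
width: 0.0232
finger_force: 30.0
```

```bash
python3 - <<'E'
from h import *
print(delta([.523,.1446,.245],np.pi/2+.235))
E
```

```text
(array([ 0.3449, -0.0383,  0.006 ]), array([ 0.005,  0.003, -0.47 ]))
```

Request:
{"method": "drive_tool", "body": {"series": [[0.0,[0.04,-0.004,0],[0,0,-0.08]],[0.0,[0.1,-0.011,0.003],[0,0,-0.18]],[0.0,[0.16,-0.018,0.006],[0,0,-0.28]],[0.0,[0.22,-0.024,0.006],[0,0,-0.38]],[0.0,[0.28,-0.031,0.006],[0,0,-0.47]]]}}

```text
time: 12.4
tool_pos: [0.5128, 0.0822, 0.24]
ee_rot: [-3.138, -0.001, 1.808]
wrist_force: [1.4, -0.0, -1.4]
width: 0.0231
finger_force: 30.0
```

```bash
python3 - <<'E'
from h import *
print(delta([.523,.1446,.095],np.pi/2+.235))
E
```

```text
(array([0.0581, 0.0252, 0.145 ]), array([-0.004, -0.001,  0.002]))
```

Request:
{"method": "drive_tool", "body": {"series": [[0.0,[0.04,0.017,0],[0,0,0]],[0.0,[0.058,0.024,0],[0,0,0]],[0.0,[0.058,0.024,0.02],[0,0,0]],[0.0,[0.058,0.024,0.06],[0,0,0]],[0.0,[0.058,0.024,0.09],[0,0,0]]]}}

```text
time: 13.02
tool_pos: [0.5224, 0.1413, 0.1496]
ee_rot: [-3.137, 0.0, 1.804]
wrist_force: [-0.6, 0.4, -1.8]
width: 0.0232
finger_force: 30.0
```

Request:
{"method": "drive_tool", "body": {"series": [[0.0,[0,0,0.015],[0,0,0]],[0.0,[0,0,0.03],[0,0,0]],[0.0,[0,0,0.04],[0,0,0]],[0.0,[0,0,0.04],[0,0,0]],[0.0,[0,0,0.04],[0,0,0]]]}}

```text
time: 13.65
tool_pos: [0.5243, 0.1425, 0.1139]
ee_rot: [3.14, 0.0, 1.805]
wrist_force: [0.4, 0.4, -0.0]
width: 0.0232
finger_force: 30.0
```

```bash
python3 - <<'E'
from h import *
print(delta([.523,.1446,.095],np.pi/2+.235))
E
```

```text
(array([ 0.0023, -0.0008,  0.0189]), array([ 0.002,  0.   , -0.   ]))
```

Request:
{"method": "drive_tool", "body": {"series": [[0.0,[0.002,-0.001,0.005],[0,0,0]],[0.0,[0.002,-0.001,0.012],[0,0,0]],[0.0,[0.002,-0.001,0.016],[0,0,0]],[0.0,[0.002,-0.001,0.0185],[0,0,0]],[0.0,[0.002,-0.001,0.0185],[0,0,0]]]}}

```text
time: 14.28
tool_pos: [0.5222, 0.1441, 0.0949]
ee_rot: [-3.141, -0.0, 1.805]
wrist_force: [-1.8, 0.6, 2.4]
width: 0.023
finger_force: 30.0
```

Request:
{"method": "drive_tool", "body": {"series": [[0.0,[0,0,0],[0,0,0]],[0.06,[0,0,0],[0,0,0]],[0.06,[0,0,0],[0,0,0]],[0.06,[0,0,0],[0,0,0]],[0.06,[0,0,0],[0,0,0]]]}}

```text
time: 14.9
tool_pos: [0.5223, 0.1441, 0.0944]
ee_rot: [3.142, -0.0, 1.805]
wrist_force: [-0.0, 0.3, -0.7]
width: 0.0585
finger_force: 0.0
```

Request:
{"method": "drive_tool", "body": {"series": [[0.06,[0,0,0],[0,0,0]],[0.07,[0,0,-0.03],[0,0,0]],[0.094,[0,0,-0.08],[0,0,0]],[0.094,[0,0,-0.12],[0,0,0]],[0.094,[0,0,-0.14],[0,0,0]]]}}

```text
time: 15.52
tool_pos: [0.5232, 0.1443, 0.2378]
ee_rot: [3.137, 0.0, 1.805]
wrist_force: [-0.0, 0.2, -1.1]
width: 0.093
finger_force: 0.0
```

```bash
python3 - <<'E'
from h import *
print(delta([.4589,-.2557,.235],np.pi/2-.235))
E
```

```text
(array([-0.3741, -0.1555,  0.0021]), array([ 0.005, -0.001,  0.47 ]))
```

Request:
{"method": "drive_tool", "body": {"series": [[0.094,[-0.056,-0.023,0],[0,0,0.09]],[0.094,[-0.112,-0.046,0],[0,0,0.19]],[0.094,[-0.168,-0.07,0],[0,0,0.28]],[0.094,[-0.224,-0.093,0],[0,0,0.38]],[0.094,[-0.28,-0.116,0],[0,0,0.47]]]}}

```text
time: 16.15
tool_pos: [0.474, -0.1569, 0.2347]
ee_rot: [3.141, -0.0, 1.332]
wrist_force: [2.3, -0.0, 0.3]
width: 0.0936
finger_force: 0.0
```

```bash
python3 - <<'E'
from h import *
print(delta([.4589,-.2557,.15],np.pi/2-.235))
E
```

```text
(array([-0.0995,  0.0086,  0.0847]), array([ 0.001, -0.   , -0.003]))
```

Request:
{"method": "drive_tool", "body": {"series": [[0.094,[-0.055,0.005,0],[0,0,0]],[0.094,[-0.099,0.008,0],[0,0,0]],[0.094,[-0.099,0.008,0.02],[0,0,0]],[0.094,[-0.099,0.008,0.06],[0,0,0]],[0.094,[-0.099,0.008,0.07],[0,0,0]]]}}

```text
time: 16.77
tool_pos: [0.4577, -0.2525, 0.1615]
ee_rot: [-3.136, -0.002, 1.335]
wrist_force: [-0.2, 0.6, 0.4]
width: 0.0942
finger_force: 0.0
```

```bash
python3 - <<'E'
from h import *
print(delta([.4589,-.2557,.083],np.pi/2-.235))
a=imaging.snapshot('top')[150:290,120:520,::-1]; b=imaging.snapshot('side')[150:350,230:430,::-1]
f=lambda x:cv2.resize(x,None,fx=2,fy=2)
cv2.imwrite('pics/c4.png',f(np.hstack([np.pad(a[:,:200],((0,60),(0,0),(0,0))),b])))
E
```

```text
(array([-0.003 ,  0.0023,  0.0784]), array([-0.005, -0.002, -0.001]))
```

View pics/c4.png

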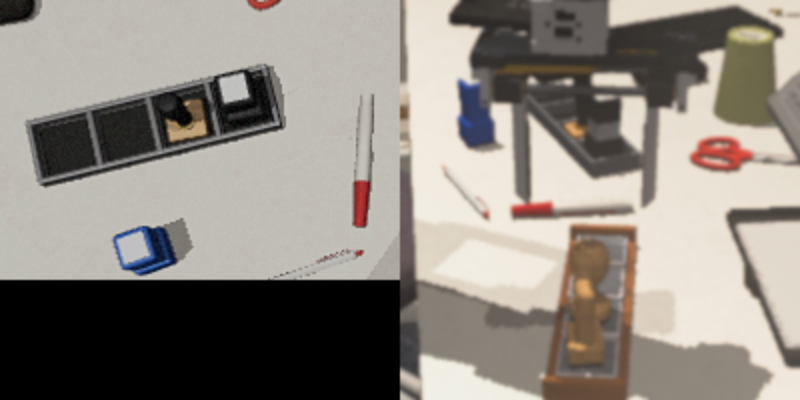

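Slim stands in its compartment, crop (180,105). The finger mid (585) is slightly left of the knob (590), so I'll shift by +4 mm.

Request:
{"method": "drive_tool", "body": {"series": [[0.094,[-0.002,0.004,0.03],[0,0,0]],[0.094,[-0.002,0.004,0.06],[0,0,0]],[0.094,[-0.002,0.004,0.079],[0,0,0]],[0.0,[-0.002,0.004,0.081],[0,0,0]],[0.0,[-0.002,0.004,0.081],[0,0,0]]]}}

```text
time: 17.5
tool_pos: [0.4637, -0.2567, 0.0853]
ee_rot: [3.139, 0.001, 1.336]
wrist_force: [0.1, -0.1, 0.4]
width: 0.0773
finger_force: 0.0
```

Request:
{"method": "drive_tool", "body": {"series": [[0.0,[0,0,0],[0,0,0]],[0.0,[0,0,0],[0,0,0]],[0.0,[0,0,0],[0,0,0]],[0.0,[0,0,0],[0,0,0]],[0.0,[0,0,0],[0,0,0]]]}}

```text
time: 18.12
tool_pos: [0.4625, -0.2562, 0.0835]
ee_rot: [-3.141, -0.0, 1.335]
wrist_force: [-0.8, -0.6, 0.6]
width: 0.0342
finger_force: 30.0
```

Request:
{"method": "drive_tool", "body": {"series": [[0.0,[0,0,0],[0,0,0]],[0.0,[0,0,0],[0,0,0]]]}}

```text
time: 18.38
tool_pos: [0.4625, -0.2561, 0.0834]
ee_rot: [-3.141, -0.0, 1.335]
wrist_force: [-1.4, -0.2, 0.7]
width: 0.0339
finger_force: 30.0
```

Request:
{"method": "drive_tool", "body": {"series": [[0.0,[0,0,-0.02],[0,0,0]],[0.0,[0,0,-0.06],[0,0,0]],[0.0,[0,0,-0.11],[0,0,0]],[0.0,[0,0,-0.15],[0,0,0]],[0.0,[0,0,-0.15],[0,0,0]]]}}

```text
time: 19.0
tool_pos: [0.4642, -0.2572, 0.2374]
ee_rot: [3.134, 0.003, 1.335]
wrist_force: [0.3, -0.4, -1.5]
width: 0.0342
finger_force: 30.0
```

```bash
python3 - <<'E'
from h import *
print(delta([.509,.203,.235],np.pi/2+.235))
E
```

```text
(array([ 0.458 , -0.0638,  0.0007]), array([ 0.007,  0.005, -0.47 ]))
```

Request:
{"method": "drive_tool", "body": {"series": [[0.0,[0.04,-0.006,0],[0,0,-0.08]],[0.0,[0.1,-0.014,0],[0,0,-0.18]],[0.0,[0.16,-0.022,0],[0,0,-0.28]],[0.0,[0.22,-0.031,0],[0,0,-0.38]],[0.0,[0.28,-0.039,0],[0,0,-0.47]]]}}

```text
time: 19.62
tool_pos: [0.489, 0.0271, 0.2309]
ee_rot: [-3.138, -0.001, 1.808]
wrist_force: [0.4, 0.1, -0.9]
width: 0.0337
finger_force: 30.0
```

```bash
python3 - <<'E'
from h import *
print(delta([.509,.203,.0694],np.pi/2+.235))
E
```

```text
(array([0.1661, 0.0612, 0.1615]), array([-0.003, -0.001,  0.002]))
```

Request:
{"method": "drive_tool", "body": {"series": [[0.0,[0.055,0.02,0],[0,0,0]],[0.0,[0.11,0.04,0],[0,0,0]],[0.0,[0.15,0.055,0],[0,0,0]],[0.0,[0.166,0.061,0],[0,0,0]],[0.0,[0.166,0.061,0.03],[0,0,0]]]}}

```text
time: 20.25
tool_pos: [0.5118, 0.2019, 0.204]
ee_rot: [3.138, 0.0, 1.807]
wrist_force: [0.2, 0.3, -1.4]
width: 0.0335
finger_force: 30.0
```

Request:
{"method": "drive_tool", "body": {"series": [[0.0,[0,0,0.04],[0,0,0]],[0.0,[0,0,0.08],[0,0,0]],[0.0,[0,0,0.1],[0,0,0]],[0.0,[0,0,0.11],[0,0,0]],[0.0,[0,0,0.11],[0,0,0]]]}}

```text
time: 20.88
tool_pos: [0.5103, 0.2001, 0.0925]
ee_rot: [-3.14, 0.0, 1.805]
wrist_force: [-0.3, -0.5, -0.8]
width: 0.0337
finger_force: 30.0
```

```bash
python3 - <<'E'
from h import *
print(delta([.509,.203,.0694],np.pi/2+.235))
E
```

```text
(array([ 0.0031, -0.0005,  0.0231]), array([-0.002,  0.   , -0.001]))
```

Request:
{"method": "drive_tool", "body": {"series": [[0.0,[0.003,0,0.008],[0,0,0]],[0.0,[0.003,0,0.015],[0,0,0]],[0.0,[0.003,0,0.02],[0,0,0]],[0.0,[0.003,0,0.0225],[0,0,0]],[0.0,[0.003,0,0.0225],[0,0,0]]]}}

```text
time: 21.5
tool_pos: [0.51, 0.2037, 0.0708]
ee_rot: [-3.141, -0.0, 1.805]
wrist_force: [0.0, 0.4, -1.1]
width: 0.0334
finger_force: 30.0
```

Request:
{"method": "drive_tool", "body": {"series": [[0.0,[0,0,0],[0,0,0]],[0.07,[0,0,0],[0,0,0]],[0.07,[0,0,0],[0,0,0]],[0.07,[0,0,0],[0,0,0]],[0.07,[0,0,0],[0,0,0]]]}}

```text
time: 22.12
tool_pos: [0.5101, 0.2038, 0.0711]
ee_rot: [3.141, -0.0, 1.805]
wrist_force: [0.3, 0.7, -0.6]
width: 0.0684
finger_force: 0.0
```

Request:
{"method": "drive_tool", "body": {"series": [[0.07,[0,0,0],[0,0,0]],[0.07,[0,0,-0.03],[0,0,0]],[0.094,[0,0,-0.08],[0,0,0]],[0.094,[0,0,-0.13],[0,0,0]],[0.094,[0,0,-0.16],[0,0,0]]]}}

```text
time: 22.75
tool_pos: [0.5108, 0.204, 0.2344]
ee_rot: [3.137, -0.0, 1.805]
wrist_force: [0.5, 0.2, -0.9]
width: 0.0931
finger_force: 0.0
```

```bash
python3 - <<'E'
from h import *
print(delta([.446,-.3085,.23],np.pi/2-.07))
E
```

```text
(array([-0.4834, -0.1821,  0.0034]), array([ 0.004, -0.001,  0.305]))
```

Request:
{"method": "drive_tool", "body": {"series": [[0.094,[-0.055,-0.021,0],[0,0,0.05]],[0.094,[-0.11,-0.041,0],[0,0,0.12]],[0.094,[-0.165,-0.062,0],[0,0,0.18]],[0.094,[-0.22,-0.083,0],[0,0,0.25]],[0.094,[-0.275,-0.104,0],[0,0,0.305]]]}}

```text
time: 23.38
tool_pos: [0.4723, -0.0896, 0.2311]
ee_rot: [3.141, 0.0, 1.499]
wrist_force: [-0.2, 0.4, -0.5]
width: 0.094
finger_force: 0.0
```

```bash
python3 - <<'E'
from h import *
print(delta([.446,-.3085,.15],np.pi/2-.07))
E
```

```text
(array([-0.2202, -0.0105,  0.0811]), array([ 0.001,  0.   , -0.002]))
```

Request:
{"method": "drive_tool", "body": {"series": [[0.094,[-0.055,-0.003,0],[0,0,0]],[0.094,[-0.11,-0.006,0],[0,0,0]],[0.094,[-0.165,-0.008,0],[0,0,0]],[0.094,[-0.205,-0.01,0],[0,0,0]],[0.094,[-0.22,-0.011,0.01],[0,0,0]]]}}

```text
time: 24.0
tool_pos: [0.4461, -0.3087, 0.2211]
ee_rot: [3.14, 0.001, 1.498]
wrist_force: [0.7, 0.9, 0.1]
width: 0.094
finger_force: 0.0
```

Request:
{"method": "drive_tool", "body": {"series": [[0.094,[0,0,0.03],[0,0,0]],[0.094,[0,0,0.05],[0,0,0]],[0.094,[0,0,0.06],[0,0,0]]]}}

```text
time: 24.38
tool_pos: [0.4459, -0.3049, 0.1588]
ee_rot: [-3.139, -0.002, 1.501]
wrist_force: [0.3, -0.1, -0.1]
width: 0.0937
finger_force: 0.0
```

```bash
python3 - <<'E'
from h import *
print(delta([.446,-.3085,.086],np.pi/2-.07))
a=imaging.snapshot('top')[150:290,120:520,::-1]; b=imaging.snapshot('side')[150:350,230:430,::-1]
f=lambda x:cv2.resize(x,None,fx=2,fy=2)
cv2.imwrite('pics/c5.png',f(np.hstack([np.pad(a[:,:200],((0,60),(0,0),(0,0))),b])))
E
```

```text
(array([-0.0037,  0.0005,  0.0728]), array([-0.002, -0.002,  0.001]))
```

View pics/c5.png

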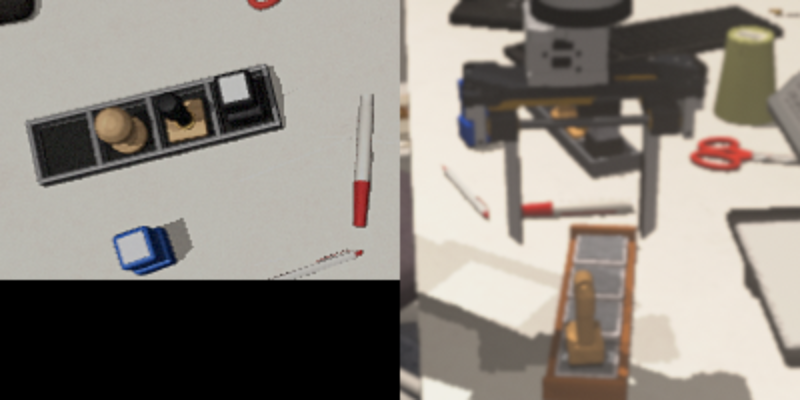

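The knob stands in its compartment, crop (120,128). The finger mid (580) straddles the bar (584).

Request:
{"method": "drive_tool", "body": {"series": [[0.094,[-0.002,0.003,0.03],[0,0,0]],[0.094,[-0.002,0.003,0.06],[0,0,0]],[0.094,[-0.002,0.003,0.073],[0,0,0]],[0.0,[-0.002,0.003,0.075],[0,0,0]],[0.0,[-0.002,0.003,0.075],[0,0,0]]]}}

```text
time: 25.1
tool_pos: [0.4499, -0.3092, 0.0873]
ee_rot: [3.14, 0.001, 1.5]
wrist_force: [0.2, -0.4, 0.2]
width: 0.0776
finger_force: 0.0
```

Request:
{"method": "drive_tool", "body": {"series": [[0.0,[0,0,0],[0,0,0]],[0.0,[0,0,0],[0,0,0]],[0.0,[0,0,0],[0,0,0]],[0.0,[0,0,0],[0,0,0]],[0.0,[0,0,0],[0,0,0]]]}}

```text
time: 25.72
tool_pos: [0.4492, -0.3088, 0.0859]
ee_rot: [-3.142, -0.0, 1.5]
wrist_force: [-0.5, -0.4, -0.3]
width: 0.0275
finger_force: 0.0
```

Request:
{"method": "drive_tool", "body": {"series": [[0.0,[0,0,0],[0,0,0]],[0.0,[0,0,0],[0,0,0]],[0.0,[0,0,0],[0,0,0]],[0.0,[0,0,0],[0,0,0]]]}}

```text
time: 26.22
tool_pos: [0.4491, -0.3087, 0.0857]
ee_rot: [-3.141, -0.0, 1.5]
wrist_force: [-0.4, -0.5, -0.2]
width: 0.0156
finger_force: 30.0
```

Request:
{"method": "drive_tool", "body": {"series": [[0.0,[0,0,-0.02],[0,0,0]],[0.0,[0,0,-0.06],[0,0,0]],[0.0,[0,0,-0.11],[0,0,0]],[0.0,[0,0,-0.15],[0,0,0]],[0.0,[0,0,-0.15],[0,0,0]]]}}

```text
time: 26.85
tool_pos: [0.4507, -0.31, 0.2404]
ee_rot: [3.134, 0.005, 1.5]
wrist_force: [0.8, 0.5, -1.3]
width: 0.0156
finger_force: 30.0
```

```bash
python3 - <<'E'
from h import *
print(delta([.495,.261,.235],np.pi/2+.235))
E
```

```text
(array([0.5727, 0.004 , 0.0025]), array([ 0.006,  0.006, -0.305]))
```

Request:
{"method": "drive_tool", "body": {"series": [[0.0,[0.04,0,0],[0,0,-0.04]],[0.0,[0.1,0.001,0],[0,0,-0.11]],[0.0,[0.16,0.001,0],[0,0,-0.17]],[0.0,[0.22,0.002,0],[0,0,-0.24]],[0.0,[0.28,0.002,0],[0,0,-0.305]]]}}

```text
time: 27.48
tool_pos: [0.47, -0.0277, 0.2336]
ee_rot: [-3.139, -0.001, 1.807]
wrist_force: [2.0, -0.1, 0.1]
width: 0.0159
finger_force: 30.0
```

```bash
python3 - <<'E'
from h import *
print(delta([.495,.261,.235],np.pi/2+.235))
E
```

```text
(array([ 0.2748,  0.0919, -0.0013]), array([-0.003, -0.001,  0.001]))
```

Request:
{"method": "drive_tool", "body": {"series": [[0.0,[0.055,0.018,0],[0,0,0]],[0.0,[0.112,0.037,0],[0,0,0]],[0.0,[0.17,0.056,0],[0,0,0]],[0.0,[0.228,0.076,0],[0,0,0]],[0.0,[0.275,0.092,0],[0,0,0]]]}}

```text
time: 28.1
tool_pos: [0.4955, 0.2613, 0.2333]
ee_rot: [-3.138, 0.0, 1.807]
wrist_force: [0.7, -0.1, 0.3]
width: 0.0151
finger_force: 30.0
```

Request:
{"method": "drive_tool", "body": {"series": [[0.0,[0,0,0.03],[0,0,0]],[0.0,[0,0,0.08],[0,0,0]],[0.0,[0,0,0.12],[0,0,0]],[0.0,[0,0,0.135],[0,0,0]],[0.0,[0,0,0.135],[0,0,0]]]}}

```text
time: 28.72
tool_pos: [0.4955, 0.2588, 0.0992]
ee_rot: [-3.138, 0.0, 1.805]
wrist_force: [1.3, -1.2, -0.3]
width: 0.0156
finger_force: 30.0
```

```bash
python3 - <<'E'
from h import *
print(delta([.495,.261,.0717],np.pi/2+.235))
E
```

```text
(array([0.0023, 0.0001, 0.0275]), array([-0.004,  0.   , -0.001]))
```

Request:
{"method": "drive_tool", "body": {"series": [[0.0,[0.002,0,0.008],[0,0,0]],[0.0,[0.002,0,0.016],[0,0,0]],[0.0,[0.002,0,0.022],[0,0,0]],[0.0,[0.002,0,0.026],[0,0,0]],[0.0,[0.002,0,0.026],[0,0,0]]]}}

```text
time: 29.35
tool_pos: [0.4958, 0.2611, 0.0746]
ee_rot: [-3.141, 0.0, 1.805]
wrist_force: [0.1, -0.4, -0.3]
width: 0.0161
finger_force: 30.0
```

Request:
{"method": "drive_tool", "body": {"series": [[0.0,[0,0,0],[0,0,0]],[0.05,[0,0,0],[0,0,0]],[0.05,[0,0,0],[0,0,0]],[0.05,[0,0,0],[0,0,0]],[0.05,[0,0,0],[0,0,0]]]}}

```text
time: 29.98
tool_pos: [0.4961, 0.2612, 0.0751]
ee_rot: [3.141, -0.0, 1.805]
wrist_force: [-0.8, 0.2, -0.9]
width: 0.0495
finger_force: 0.0
```

Request:
{"method": "drive_tool", "body": {"series": [[0.05,[0,0,0],[0,0,0]],[0.05,[0,0,-0.03],[0,0,0]],[0.05,[0,0,-0.08],[0,0,0]],[0.05,[0,0,-0.13],[0,0,0]],[0.05,[0,0,-0.18],[0,0,0]]]}}

```text
time: 30.6
tool_pos: [0.4958, 0.2611, 0.2566]
ee_rot: [3.141, -0.0, 1.805]
wrist_force: [0.8, 0.0, 0.0]
width: 0.0501
finger_force: 0.0
```

Request:
{"method": "drive_tool", "body": {"series": [[0.05,[-0.05,-0.02,0],[0,0,0]],[0.05,[-0.11,-0.04,0],[0,0,0]],[0.05,[-0.17,-0.06,0],[0,0,0]],[0.05,[-0.22,-0.08,0],[0,0,0]],[0.05,[-0.26,-0.09,0],[0,0,0]]]}}

```text
time: 31.22
tool_pos: [0.4682, -0.0146, 0.2553]
ee_rot: [3.141, 0.0, 1.804]
wrist_force: [0.4, 0.1, -0.1]
width: 0.0501
finger_force: 0.0
```

Request:
{"method": "drive_tool", "body": {"series": [[0.05,[-0.05,0,0],[0,0,0]],[0.05,[-0.1,0,0],[0,0,0]],[0.05,[-0.12,0,0],[0,0,0]],[0.05,[-0.12,0,0],[0,0,0]]]}}

```text
time: 31.72
tool_pos: [0.4968, -0.1297, 0.2546]
ee_rot: [-3.141, -0.001, 1.804]
wrist_force: [-0.1, 0.8, -0.8]
width: 0.05
finger_force: 0.0
```

```bash
python3 - <<'E'
from h import *
a=imaging.snapshot('top')[170:260,120:280,::-1]; b=imaging.snapshot('side')[170:260,270:370,::-1]
cv2.imwrite('pics/c6.png',cv2.resize(np.hstack([a,b]),None,fx=3,fy=3,interpolation=cv2.INTER_CUBIC))
E
```

```text
(no output)
```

View pics/c6.png

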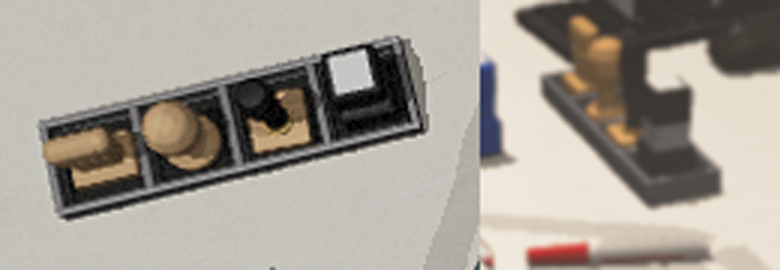

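All four stand inside their compartments. From left to right: bar (80,145), knob (172,130), slim (255,97), block (350,72). Handing in.

```bash
python3 -c "
from bench import robot; print(robot.close_job())"
```

```text
the job is handed in; nothing more can be done
None
```

The four stamps stand upright in the rack in reverse order (left to right: bar, knob, slim, block); I released them all and handed the job in at about 32 s, though no verdict came back.

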